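File a punched parts case in a lever-arch board

TASK

File the orange punched parts case: lift the black-tipped lever of the lever-arch board so that its rings spring open, set the case with its two holes over the two posts so that it lies flat on the board, then press the lever down until it clicks shut and stays shut. Work by feel and never force the lever, which bends if strained; leave the other things on the desk where they are.

Things in the scene. Friction and masses are not known exactly. Their poses are not given: they have to be found in the camera images.
- file_board: Lever-arch filing board, 180x200x6 mm, dark blue edge, pale grey top, fixed to the desk. Origin at the centre of its underside, z up. On its +x half: two upright steel posts; behind them two wire arches (at the posts' y) on a shaft at x=56 mm, 10 mm up, which close (-x) on the post tops and swing back (+x) as the lever rises; behind these the lever at x=78 mm.
- pivot_foot (a point): Point on the board's top under the lever's pivot (board x=+78, y=+62 mm), axes as the board's. The pivot lies 20 mm above it, its axis along x. The handle is a strip stepped up above the pivot by 0 to 20 mm (when shut): this differs from board to board, is NOT reported, and must be felt or seen. The lever swings in the upright plane through this point and tip_foot; the tip rises and goes back to +y.
- tip_foot (a point): Point on the board's top under the middle of the shut lever's black tip (board x=+78, y=-3 mm), 65 mm along y from the pivot. The tip is 26 mm long (y), 12 mm wide (x), 8 mm thick; shut, it lies level with its mid-height 20 to 40 mm above this point (not reported). Pinch it across its 12 mm (along x): 25 mm or more is free on either side, and posts and arches are 37 mm away along y.
- lever (a joint): Lever angle, rad: 0 shut, 1.0 fully open. Over-centre spring: the tip takes about 8 N to lift for the first 2 mm, then springs up by itself. To shut it, the force at the tip grows from 3 N (open) to about 12 N at 0.1 rad, 6 mm from shut (more if pressed nearer the pivot); then it clicks over onto a firm stop at 0 and holds. Let go before the click, it springs open again. At 1.0 and at 0 there are firm stops.
- handle (a joint): Bending of the lever's springy handle, rad: 0 unloaded, plus when pulled up, minus when pressed down, adding to the lever angle. 70 N m/rad about the pivot: about 0.001 rad for each N at the tip (15 N per mm there). At 0.023 rad (about 24 N) either way it is bent and spoilt.
- arches (a joint): Swing of the two wire arches, rad: 0 closed on the posts, 0.6 open; they follow the lever.
- post_left (a point): Foot of the left post (board x=+25, y=+40 mm) on the board's top, axes as the board's. The post is 6 mm thick, round-topped, 42 mm high above this point.
- post_right (a point): Foot of the right post (board x=+25, y=-40 mm) on the board's top; the same size.
- case_block (a point): Centre of the block of the orange parts case (about 80 g): a flange 84 (x) x 108 (y) x 4 mm carrying a block 46 (x) x 44 (y) x 26 mm with a white label on top. This point is 17 mm above the flange's underside, 13 mm below the block's top. Axes: z up, x towards the edge with the two holes, which lie 46 mm along x and at y=+40, -40 mm. Filed, its x and y point as the board's.
- hole_left (a point): Centre of the case's hole on its +y side, at the flange's underside; 9 mm wide, goes over post_left.
- hole_right (a point): Centre of the case's hole on its -y side, at the flange's underside; 9 mm wide, goes over post_right.
- multimeter: Yellow pocket multimeter, 124x68x38 mm, a bystander; origin under its centre.
- black_tape: Roll of black tape, 62 mm across, 19 mm high, a bystander; origin under its centre.
- bit_block: Red block with screw bits standing in it, 26x90x29 mm, a bystander; origin under its centre.

How it is judged:
On the way, in this order (a step that is already met when the one before it is completed fails the run):
1. the lever is up and the arches have sprung open (value of joint lever above 0.85 rad and value of joint arches above 0.5 rad), for 0.2 s.
2. with the arches open, the case lies flat on the board with a post through each hole (value of joint lever above 0.7 rad and horizontal distance between hole_left and post_left below 0.004 m and horizontal distance between hole_right and post_right below 0.004 m and z of each of hole_left, hole_right in the frame of file_board below 0.01 m and angle between case_block's own z axis and vertical below 0.06 rad), for 0.2 s.
At the end, for the whole second after the job is handed in: The lever is clicked shut (under 0.03 rad) with the arches closed (under 0.05 rad), and the case lies at rest and flat (within 0.06 rad) with a post through each hole (within 4 mm) and the flange within 4 mm of the board's top (value of joint lever below 0.03 rad and value of joint arches below 0.05 rad and horizontal distance between hole_left and post_left below 0.004 m and horizontal distance between hole_right and post_right below 0.004 m and z of each of hole_left, hole_right in the frame of file_board below 0.01 m and angle between case_block's own z axis and vertical below 0.06 rad and linear speed of parts_case below 0.02 m/s); the robot touches nothing.
It fails at once if the lever's handle is bent: over 0.023 rad of bending (about 24 N at its tip), pulled or pressed (value of joint handle below -0.023 rad or value of joint handle above 0.023 rad).
It fails at once if a bystander (multimeter, black tape, bit block) is moved by more than 20 mm (distance of any of multimeter, black_tape, bit_block from where it was at the start of the episode above 0.02 m).
It also fails if it takes over 72 s, if anything falls off the work surface, if the arm or the gripper's body presses on something with over 40 N, if the wrist force passes 120 N, or if a joint passes its speed limit or range.

ROBOT

A 6-joint arm with a two-finger parallel gripper is mounted at the origin on a cart in front of the work surface, level with it; the furniture and walls round the work are solid. World frame = base frame: x ahead of the robot, y to its left, z up, the work surface at z = 0. Lengths are in m, angles in rad, forces in N, time in s.
With the tool pointing down it reaches from about 0.4 to 0.825 m from the base axis. Payload 7 kg.
Tool frame: the origin (TCP) lies midway between the tips of the shut fingers; the grasp point (between the pads) lies 19 mm behind it; z points along the fingers, y is the line along which they close (so a half turn about z gives the same grasp; the last joint's range is limited). The gripper opens to 88 mm and grips with 3 to 60 N. Pads are 19 mm wide; open, the fingers measure 130 mm over their backs; the gripper's body (78 mm by 193 mm) begins 47 mm behind the grasp point.
Start: joints at [1.492, 0.359, 0.012, 0, -1.224, -0.288], TCP at [0.242, 0.63, 0.227] pointing down, gripper open.
Joint ranges: [-3.07, 3.07], [-1.43, 2.12], [-1.02, 1.25], [-3.03, 1.67], [-3.05, -0], [-3.03, 3.03]. Speed limits (rad/s): [2.39, 2.39, 3.01, 3.14, 3.14, 3.14].

INTERFACE

Orientations are given as [roll, pitch, yaw] about the fixed x, y, z axes, in that order (R = Rz(yaw) Ry(pitch) Rx(roll)).
In Python, from station import arm gives the robot as it stands. The module is installed in compiled form; this text tells all that it offers.
- The arm moves only by the tool carry_out, never from a script. Its argument "commands" is a list of rows, each a list of 4 numbers: the shift along the world's x, y, z in units of 50 mm (1.0 is 50 mm), then the turn about the world's z in units of 6 degrees (1.0 is 6 degrees). A call has exactly 10 rows; each row is the pose to reach, as a shift and turn from the pose commanded when the call began; what a row does not reach only later rows make up. A row lasts 1/8 s, in which the tool goes at most 62.5 mm and 10.7 degrees, less where a joint would pass 70% of its speed; a pose out of reach is approached as far as the arm can. A call with a gripper value outside its range is refused whole. "claw" is the closure, from 0 (fully open) to 1 (shut), set as the call begins (left out, the last holds). The fingers move at their own pace and stop on an object; "force" is the grip in N (left out, the last holds). Time passes only in rows, so rows that repeat a pose let the fingers close, or fill a call up. It gives the time, the measured TCP pose, the force, the opening and the grip force at its end, in the units of the state.
- arm.get_state(): the state, without advancing time (a new reading comes with each control period).
- arm.grab_frame(name): name is "side" or "top"; returns a dict with "pixels" (480x640x3 uint8, red, green, blue), "fx", "fy", "cx", "cy" (pixels), "eye" and "orientation" of the camera in the world. Camera axes: x right, y down, z forward; pixel columns grow to the right and rows downward; lengths in m; the calibration is good to about 2 mm. A picture is of the moment at which its call begins. There is no depth.
- arm.job_done(): hands the job in; it is judged then, once.
Trained networks look in a picture, given as the dict that the camera call returned (one of the last four; its "shot" number tells which), for a name from the list of things; names that differ only in an ending like _2 or _b are one class to them, and where a whole thing is asked for, a point or a joint stands for the part that bears it (a point fixed in the world has none). Each returns a list of dicts, best first, with "conf" (0 to 1); they miss things now and then, are a little off and sometimes report something else, mostly with a low value. They report only what shows in the picture. A call takes as long as a camera call.
- arm.regions_of(picture, query): "pixels" (480x640 bool, what is visible of it) and "uv" ([column, row] in pixels, amid what is visible of it).
- arm.mark_of(picture, query): "uv" ([column, row] in pixels: a listed point, or the origin of a listed thing).
The state is a dict: "t": time; "q": joint angles; "qd": joint speeds; "joint_efforts": joint torques, N m; "eef_pos": TCP position; "ee_rot": TCP orientation; "force": force on the tool from outside, world axes, zero at the start; "moment": the same for the moment, N m; "width": finger opening in m; "gripper_force": force on a finger pad.
Only numpy, scipy, OpenCV 4.12 (cv2) and the standard library are available. Lean on these libraries where they do the work, as an engineer would, in place of code of your own. Each camera call takes 0.05 s, during which the arm holds its last target. There are 200 camera calls.

## Working session

There is one attempt and no reset: what is moved stays moved. The work goes in short steps, Python scripts to look and compute and a tool call to move; the robot and the scene stay as the last step left them, time stands still between calls to the robot, and variables do not carry over. Pictures are saved under pics/ and viewed, at most 10 in all, crops included, and the job is handed in when it is done.

Besides the shell and the picture viewer there is one more tool, called after ">>>" as name(argument=value, ...) on one line, values as JSON. carry_out: Moves the arm, as the interface text tells. Its arguments: {"type":"object","properties":{"commands":{"type":"array","items":{"type":"array","items":{"type":"number"}}},"claw":{"type":"number"},"force":{"type":"number"}},"required":["commands"]}

```bash
mkdir -p pics
cat > h.py <<'E'
import numpy as np, cv2
from station import arm
from scipy.spatial.transform import Rotation as R
def rot(o):
    o=np.array(o,float)
    return o if o.shape==(3,3) else (R.from_euler('xyz',o).as_matrix() if o.size==3 else R.from_quat(o).as_matrix())
def ray(p,uv):
    d=np.array([(uv[0]-p['cx'])/p['fx'],(uv[1]-p['cy'])/p['fy'],1.]); d=rot(p['orientation'])@d
    return np.array(p['eye'],float),d/np.linalg.norm(d)
def atz(p,uv,z):
    e,d=ray(p,uv); return e+d*(z-e[2])/d[2]
def tri(pa,ua,pb,ub):
    a,d=ray(pa,ua); b,e=ray(pb,ub)
    s=np.linalg.lstsq(np.c_[d,-e],b-a,rcond=None)[0]
    P,Q=a+s[0]*d,b+s[1]*e
    return (P+Q)/2,np.linalg.norm(P-Q)
def proj(p,X):
    c=rot(p['orientation']).T@(np.array(X)-np.array(p['eye'])); return [p['fx']*c[0]/c[2]+p['cx'],p['fy']*c[1]/c[2]+p['cy']]
def save(p,n): cv2.imwrite('pics/'+n,p['pixels'][...,::-1])
E
python3 - <<'E'
from h import *
np.set_printoptions(precision=4,suppress=True)
P={n:arm.grab_frame(n) for n in('top','side')}
for n in P: save(P[n],n+'0.png'); print(n,P[n]['eye'],P[n]['orientation'],P[n]['fx'])
for q in ['file_board','pivot_foot','tip_foot','post_left','post_right','case_block','hole_left','hole_right','multimeter','black_tape','bit_block']:
    m={n:arm.mark_of(P[n],q)[:1] for n in P}
    o=[(n,np.round(m[n][0]['uv'],1),round(m[n][0]['conf'],2)) for n in m if m[n]]
    t=tri(P['top'],m['top'][0]['uv'],P['side'],m['side'][0]['uv']) if len(o)==2 else None
    print(q,o,t)
s=arm.get_state();print(s['t'],s['eef_pos'],s['ee_rot'],s['force'],s['width'])
E
```

```text
top [0.4353 0.157  1.2892] [-3.0564  0.0022 -1.5919] 553.9202179037621
side [ 0.515  -0.9485  0.5592] [-2.0211 -0.0037 -0.0353] 523.0323332199548
file_board [('top', array([259.2, 253.9]), 0.84), ('side', array([304.5, 232.9]), 0.77)] (array([ 0.51  ,  0.32  , -0.0035]), np.float64(0.011699488778240787))
pivot_foot [('top', array([291.1, 285.7]), 0.7)] None
tip_foot [('top', array([263.8, 291.2]), 0.89), ('side', array([277. , 233.5]), 0.81)] (array([ 0.4305,  0.3102, -0.0006]), np.float64(0.0032678875643303218))
post_left [('top', array([279.1, 264.1]), 0.58), ('side', array([298.6, 237.5]), 0.63)] (array([0.49  , 0.2733, 0.0041]), np.float64(0.0014277616966229614))
post_right [('top', array([243.8, 269.1]), 0.68), ('side', array([297.1, 225. ]), 0.88)] (array([0.4826, 0.3555, 0.0037]), np.float64(0.0033562996821075598))
case_block [('top', array([427.6, 211.9]), 0.81), ('side', array([355.7, 307.3]), 0.95)] (array([ 0.6052, -0.0744,  0.0098]), np.float64(0.0012351708704073001))
hole_left [('top', array([435.8, 237.3]), 0.95), ('side', array([328.6, 321.1]), 0.95)] (array([ 0.5491, -0.0947, -0.0081]), np.float64(0.005391882191347661))
hole_right [('top', array([404.1, 227. ]), 0.71), ('side', array([338.5, 298.7]), 0.64)] (array([ 0.5735, -0.0203, -0.0027]), np.float64(0.003416650413045615))
multimeter [('top', array([494.4, 216.6]), 0.72), ('side', array([363. , 364.3]), 0.6)] (array([ 0.5985, -0.234 , -0.0047]), np.float64(0.012908979376089052))
black_tape [('top', array([346. , 192.6]), 0.95), ('side', array([367. , 266.9]), 0.88)] (array([0.652 , 0.1142, 0.0006]), np.float64(0.0072032679810770574))
bit_block [('top', array([164.3, 249.1]), 0.7), ('side', array([310.5, 201.8]), 0.53)] (array([0.5267, 0.5406, 0.0012]), np.float64(0.00957407897652309))
1.2 [0.2421 0.6301 0.2265] [ 3.1416 -0.     -0.3668] [ 0.2144 -0.3793  0.066 ] 0.0877275947774801
```

View pics/top0.png

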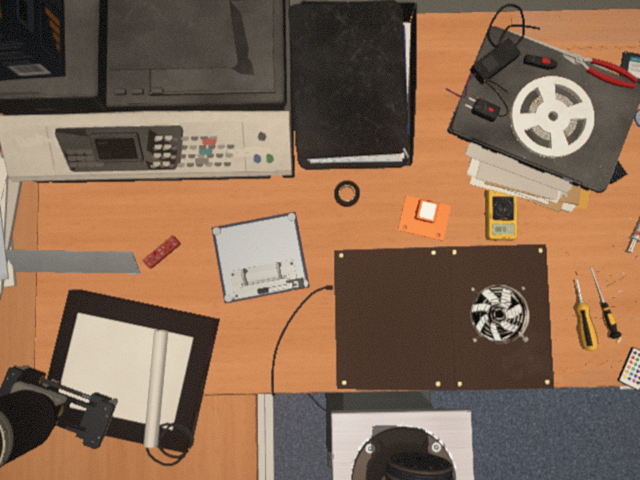

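View pics/side0.png

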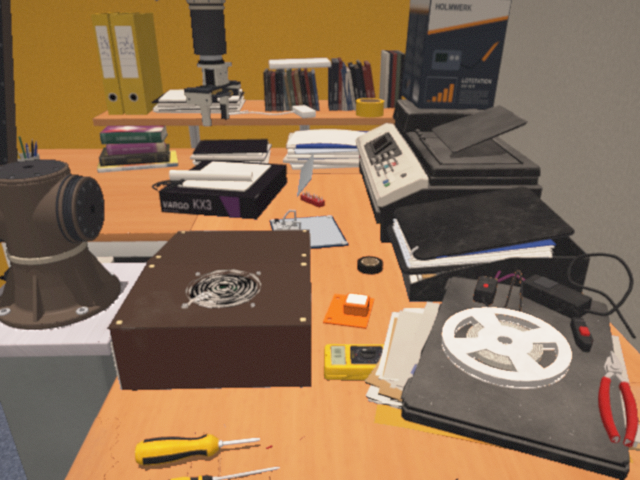

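The top view shows the board at about (260,257) with its lever at (280,289), and the case at (425,217). The side view shows the case at (350,310) and the lever at (285,222). A brown box stands between the base and the case, and the tape is at (346,193). Next I'll fit the poses to the masks.

```bash
cat >> h.py <<'E'
def boxpts(cx,cy,cz,a,b,c): return np.array([[cx+i*a/2,cy+j*b/2,cz+k*c/2] for i in(-1,1) for j in(-1,1) for k in(-1,1)])
BOARD=[boxpts(0,0,.003,.18,.2,.006)]
CASE=[boxpts(0,0,-.015,.084,.108,.004),boxpts(0,0,0,.046,.044,.026)]  # rel. block centre; flange offset set below
def place(pose,pts):
    x,y,z,w=pose; return R.from_euler('z',w).apply(pts)+[x,y,z]
def render(p,pose,boxes):
    m=np.zeros((480*4,640*4),np.uint8)
    for b in boxes:
        u=np.array([proj(p,X) for X in place(pose,b)])
        cv2.fillConvexPoly(m,cv2.convexHull(np.int32(np.round((u+.5)*4))),1)
    return cv2.resize(m.astype(np.float32),(640,480),interpolation=cv2.INTER_AREA)
def fit(pics,masks,pose,boxes,z):
    from scipy.optimize import minimize
    def f(v):
        c=0
        for p,m in zip(pics,masks):
            r=render(p,[v[0],v[1],z,v[2]],boxes); c+=np.abs(r-m).sum()/m.sum()
        return c
    s=np.array([pose[0],pose[1],pose[3]])
    for d in (.01,.004):
        r=minimize(f,s,method='Nelder-Mead',options=dict(initial_simplex=[s,s+[d,0,0],s+[0,d,0],s+[0,0,d*8]],xatol=1e-4,fatol=1e-4)); s=r.x
    return s,r.fun
E
python3 - <<'E'
from h import *
np.set_printoptions(precision=4,suppress=True)
P={n:arm.grab_frame(n) for n in('top','side')}
for q in ['file_board','case_block','lever','arches']:
    for n in P:
        r=arm.regions_of(P[n],q)
        if r:
            m=r[0]['pixels']; ys,xs=np.where(m); print(q,n,r[0]['conf'],m.sum(),xs.min(),xs.max(),ys.min(),ys.max())
            np.save(f'{q}_{n}.npy',m)
        else: print(q,n,'none')
L=lambda q,n:np.load(f'{q}_{n}.npy').astype(np.float32)
for use in(['top'],['top','side']):
    print('board',use,fit([P[n] for n in use],[L('file_board',n) for n in use],[.51,.32,0,3.3],BOARD,0))
    # flange extent in x: block at 0; holes at +46; flange offset unknown -> try
    for off in(0,.004,.008,.011,.015,.019):
        B=[CASE[0]+[off,0,0],CASE[1]]
        print('case',use,off,fit([P[n] for n in use],[L('case_block',n) for n in use],[.605,-.075,0,-2.8],B,.017))
for n,(x0,x1,y0,y1) in {'top':(205,315,205,310),'side':(262,352,205,255)}.items():
    c=P[n]['pixels'][y0:y1,x0:x1,::-1]; k=6 if n=='top' else 8
    cv2.imwrite(f'pics/crop_{n}.png',cv2.resize(c[:100],None,fx=k,fy=k,interpolation=cv2.INTER_CUBIC))
E
```

```text
file_board top 0.63 6668 212 308 212 302
file_board side 0.81 1479 270 348 210 248
case_block top 0.88 1675 398 450 196 240
case_block side 0.56 1320 324 373 294 328
lever top 0.48 157 257 293 282 293
lever side 0.41 1526 270 348 210 248
arches top 0.58 50 243 281 275 285
arches side 0.53 5 291 293 223 225
board ['top'] (array([0.5094, 0.3183, 3.3073]), np.float64(0.016056163236498833))
case ['top'] 0 (array([ 0.5933, -0.066 , -3.3984]), np.float64(0.03216417878866196))
case ['top'] 0.004 (array([ 0.597 , -0.0671, -3.3997]), np.float64(0.03194030001759529))
case ['top'] 0.008 (array([ 0.6009, -0.0681, -3.4003]), np.float64(0.03194030001759529))
case ['top'] 0.011 (array([ 0.6038, -0.069 , -3.4002]), np.float64(0.03194030001759529))
case ['top'] 0.015 (array([ 0.6074, -0.0699, -3.4029]), np.float64(0.03361940383911133))
case ['top'] 0.019 (array([ 0.6112, -0.0709, -3.3946]), np.float64(0.053358208388090134))
board ['top', 'side'] (array([0.5093, 0.3183, 3.3016]), np.float64(0.6263905167579651))
case ['top', 'side'] 0 (array([ 0.5938, -0.0672, -3.3909]), np.float64(0.1419086456298828))
case ['top', 'side'] 0.004 (array([ 0.5976, -0.0677, -3.3875]), np.float64(0.14430221915245056))
case ['top', 'side'] 0.008 (array([ 0.6015, -0.0692, -3.3901]), np.float64(0.13660560548305511))
case ['top', 'side'] 0.011 (array([ 0.6044, -0.0698, -3.389 ]), np.float64(0.13787242770195007))
case ['top', 'side'] 0.015 (array([ 0.6082, -0.0706, -3.386 ]), np.float64(0.1451674848794937))
case ['top', 'side'] 0.019 (array([ 0.6119, -0.0722, -3.3963]), np.float64(0.16516607999801636))
```

View crops.

View pics/crop_top.png

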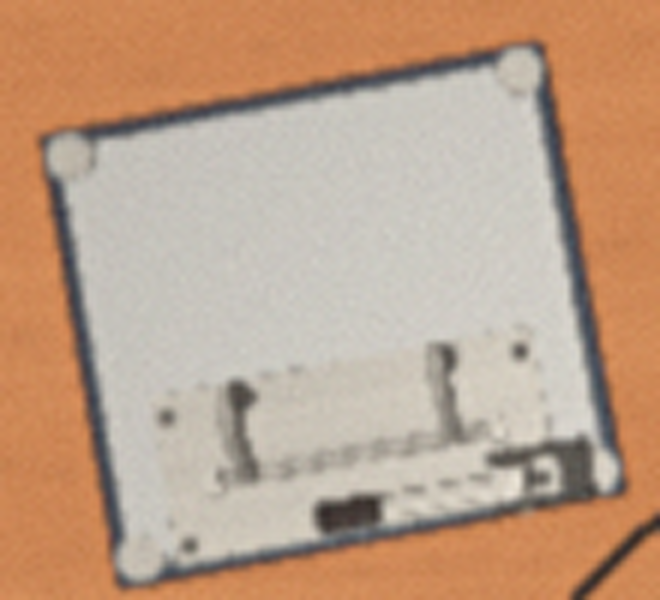

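View pics/crop_side.png

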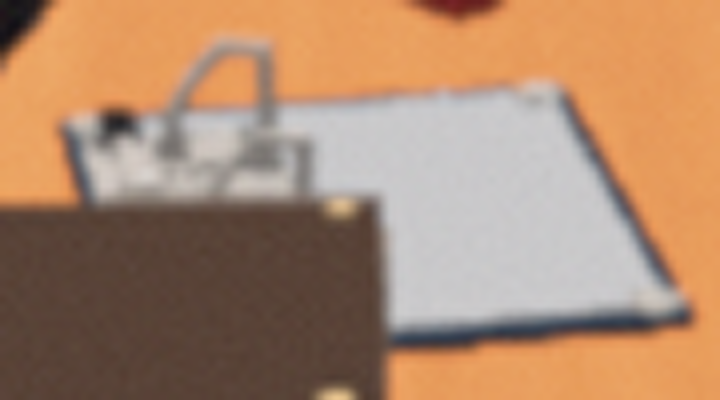

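The top crop shows the tip at full-image (262.8,290.5), and the side crop shows it at (276.6,220.3). Both pictures agree with the fitted board.

Run:
```python
from h import *
np.set_printoptions(precision=4,suppress=True)
P={n:arm.grab_frame(n) for n in('top','side')}
print('tip',tri(P['top'],(262.8,290.5),P['side'],(276.6,220.3)))
print('tip top z guesses',[atz(P['top'],(262.8,290.5),z) for z in(.026,.036,.046)])
print('boxcorner',tri(P['top'],(334,250),P['side'],(310,232)), tri(P['top'],(545,245),P['side'],(312,374)))
print('box left near', tri(P['top'],(335.5,387),P['side'],(180,233)))
b=[.5093,.3183,0,3.305]
for n,q in dict(tip=[.078,-.003,.006],piv=[.078,.062,.006],pl=[.025,.04,.048],pr=[.025,-.04,.048],plf=[.025,.04,.006],prf=[.025,-.04,.006]).items():
    X=place(b,np.array([q]))[0]; print(n,X,proj(P['top'],X),proj(P['side'],X))
for h in(.02,.03,.04): X=place(b,np.array([[.078,-.003,.006+h]]))[0]; print(h,proj(P['top'],X),proj(P['side'],X))
for q in('case_block','hole_left','hole_right'):
    for n in P: print(q,n,[(np.round(m['uv'],1),m['conf']) for m in arm.mark_of(P[n],q)[:1]])
for c in([.6044,-.0698,.017,-3.395],):
    for q in([0,0,0],[.046,.04,-.017],[.046,-.04,-.017]):
        X=place(c,np.array([q]))[0]; print(X,proj(P['top'],X),proj(P['side'],X))
```

```text
tip (array([0.4316, 0.3078, 0.0379]), np.float64(0.0019738298398942807))
tip top z guesses [array([0.4306, 0.3092, 0.026 ]), array([0.4307, 0.308 , 0.036 ]), array([0.4307, 0.3068, 0.046 ])]
boxcorner (array([0.5172, 0.1459, 0.0753]), np.float64(0.002209209755602721)) (array([ 0.5182, -0.3264,  0.0527]), np.float64(0.0011608861581047642))
box left near (array([0.2218, 0.1494, 0.075 ]), np.float64(0.0021466829972912565))
tip [0.4319 0.3086 0.006 ] [np.float64(264.1083572511777), np.float64(289.903326470462)] [np.float64(276.77271890892683), np.float64(231.47857672337824)]
piv [0.4424 0.2444 0.006 ] [np.float64(291.8207010948725), np.float64(284.71802391822746)] [np.float64(279.72575222918766), np.float64(241.7546981064629)]
pl [0.4911 0.2748 0.048 ] [np.float64(276.6772327777878), np.float64(263.12640796861444)] [np.float64(298.99522507102273), np.float64(221.41077316439498)]
pr [0.4781 0.3537 0.048 ] [np.float64(241.51468035103056), np.float64(269.6844778740955)] [np.float64(294.44654670551984), np.float64(210.01088282495843)]
plf [0.4911 0.2748 0.006 ] [np.float64(278.40804100911555
[... 699 characters left out ...]

case_block side [(array([353.9, 303.8]), 0.96)]
hole_left top [(array([434.7, 233.7]), 0.94)]
hole_left side [(array([328.4, 321.8]), 0.98)]
hole_right top [(array([405. , 224.7]), 0.66)]
hole_right side [(array([338.4, 298.9]), 0.58)]
[ 0.6044 -0.0698  0.017 ] [np.float64(426.1605961918819), np.float64(211.61550637202012)] [np.float64(354.86569072219476), np.float64(302.99138613298464)]
[ 0.5498 -0.097   0.    ] [np.float64(437.37799780313446), np.float64(235.51531857625682)] [np.float64(327.6472978509062), np.float64(318.36838389013076)]
[ 0.5699 -0.0195  0.    ] [np.float64(403.9566181901172), np.float64(227.68426180560758)] [np.float64(335.93208712499506), np.float64(297.4851529789471)]
```

>>> carry_out(commands=[[0.5, -0.8, 0, -1.3], [1.0, -1.6, 0, -2.6], [1.5, -2.5, 0, -3.9], [2.0, -3.4, 0, -5.2], [2.5, -4.3, -0.2, -6.5], [3.0, -5.2, -0.6, -7.8], [3.5, -6.0, -1.2, -9.1], [3.79, -6.44, -1.9, -9.92], [3.79, -6.44, -1.9, -9.92], [3.79, -6.44, -1.9, -9.92]], claw=0.64, force=14)

```text
t: 3.35
eef_pos: [0.4321, 0.3087, 0.1323]
ee_rot: [-3.141, 0.0, -1.405]
force: [0.3, 0.5, 0.1]
width: 0.0317
gripper_force: 0.0
```

>>> carry_out(commands=[[0, 0, -0.5, 0], [0, 0, -1.0, 0], [0, 0, -1.3, 0], [0, 0, -1.5, 0], [0, 0, -1.65, 0], [0, 0, -1.8, 0], [0, 0, -1.95, 0], [0, 0, -2.08, 0], [0, 0, -2.08, 0], [0, 0, -2.08, 0]])

```text
t: 4.6
eef_pos: [0.4317, 0.3081, 0.0277]
ee_rot: [-3.141, 0.0, -1.406]
force: [-0.2, 0.6, -0.5]
width: 0.0316
gripper_force: 0.0
```

Run:
```python
from h import *
P={n:arm.grab_frame(n) for n in('top','side')}
a=cv2.resize(P['side']['pixels'][180:255,240:360,::-1],None,fx=5,fy=5,interpolation=cv2.INTER_CUBIC)
b=cv2.resize(P['top']['pixels'][230:310,205:325,::-1],None,fx=5,fy=5,interpolation=cv2.INTER_CUBIC)[:225]
b=cv2.resize(P['top']['pixels'][250:295,205:325,::-1],None,fx=5,fy=5,interpolation=cv2.INTER_CUBIC)
cv2.imwrite('pics/c1.png',np.vstack([a,b])[:600]); s=arm.get_state(); print(s['eef_pos'],s['force'],s['moment'])
```

```text
[0.43173253 0.30823894 0.0278206 ] [-0.14823183 -0.42662198  0.18446488] [ 0.09471251 -0.00561684  0.00616208]
```

View pics/c1.png

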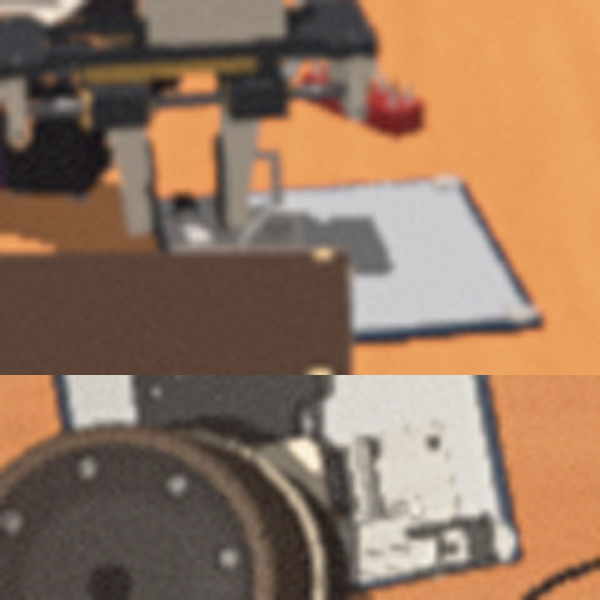

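The tip, at crop (183,205), sits between the two fingers and a little above the fingertips. I'll close now.

>>> carry_out(commands=[[0, 0, 0, 0], [0, 0, 0, 0], [0, 0, 0, 0], [0, 0, 0, 0], [0, 0, 0, 0], [0, 0, 0, 0], [0, 0, 0, 0], [0, 0, 0, 0], [0, 0, 0, 0], [0, 0, 0, 0]], claw=1, force=14)

```text
t: 5.95
eef_pos: [0.4316, 0.3081, 0.0276]
ee_rot: [3.142, 0.0, -1.406]
force: [-1.2, 1.3, 2.0]
width: 0.0118
gripper_force: 14.0
```

>>> carry_out(commands=[[0, 0, 0.01, 0], [0, 0, 0.02, 0], [0, 0, 0.03, 0], [0, 0, 0.04, 0], [0, 0, 0.05, 0], [0, 0, 0.06, 0], [0, 0, 0.07, 0], [0, 0, 0.08, 0], [0, 0, 0.08, 0], [0, 0, 0.08, 0]])

```text
t: 7.2
eef_pos: [0.4318, 0.3066, 0.0326]
ee_rot: [3.141, -0.002, -1.406]
force: [-0.4, -6.2, 7.1]
width: 0.0121
gripper_force: 14.0
```

>>> carry_out(commands=[[0.005, -0.03, 0.11, 0], [0.01, -0.07, 0.21, 0], [0.02, -0.12, 0.31, 0], [0.03, -0.18, 0.41, 0], [0.04, -0.24, 0.49, 0], [0.05, -0.31, 0.58, 0], [0.065, -0.39, 0.66, 0], [0.08, -0.47, 0.73, 0], [0.09, -0.54, 0.78, 0], [0.09, -0.54, 0.78, 0]])

```text
t: 8.45
eef_pos: [0.4359, 0.279, 0.0705]
ee_rot: [3.14, -0.002, -1.406]
force: [2.9, -5.1, -3.8]
width: 0.0117
gripper_force: 14.0
```

>>> carry_out(commands=[[0, 0, 0, 0], [0, 0, 0, 0], [0, 0, 0, 0], [0, 0, 0, 0], [0, 0, 0.2, 0], [0, 0, 0.6, 0], [0, 0, 1.2, 0], [0, 0, 2.0, 0], [0, 0, 2.0, 0], [0, 0, 2.0, 0]], claw=0.6)

```text
t: 9.7
eef_pos: [0.4358, 0.281, 0.1708]
ee_rot: [-3.141, 0.001, -1.406]
force: [-0.4, -0.9, -1.5]
width: 0.0354
gripper_force: 0.0
```

Run:
```python
from h import *
np.set_printoptions(precision=4,suppress=True)
P={n:arm.grab_frame(n) for n in('top','side')}
a=cv2.resize(P['side']['pixels'][180:255,240:360,::-1],None,fx=5,fy=5,interpolation=cv2.INTER_CUBIC)
b=cv2.resize(P['side']['pixels'][285:330,305:425,::-1],None,fx=5,fy=5,interpolation=cv2.INTER_CUBIC)
cv2.imwrite('pics/c2.png',np.vstack([a,b])[:600]); s=arm.get_state(); print(s['eef_pos'],s['force'],s['ee_rot'])
for q in('case_block','hole_left','hole_right'):
    for n in P: print(q,n,[(np.round(m['uv'],1),m['conf']) for m in arm.mark_of(P[n],q)[:1]])
```

```text
[0.4356 0.2806 0.1699] [ 0.0099 -0.8184  0.2544] [ 3.1404 -0.0008 -1.4058]
case_block top [(array([425.1, 213.9]), 0.9)]
case_block side [(array([352.7, 306.8]), 0.57)]
hole_left top [(array([436. , 233.5]), 0.57)]
hole_left side [(array([328.2, 321.6]), 0.82)]
hole_right top [(array([402.7, 227.4]), 0.87)]
hole_right side [(array([337.1, 296.8]), 0.6)]
```

View pics/c2.png

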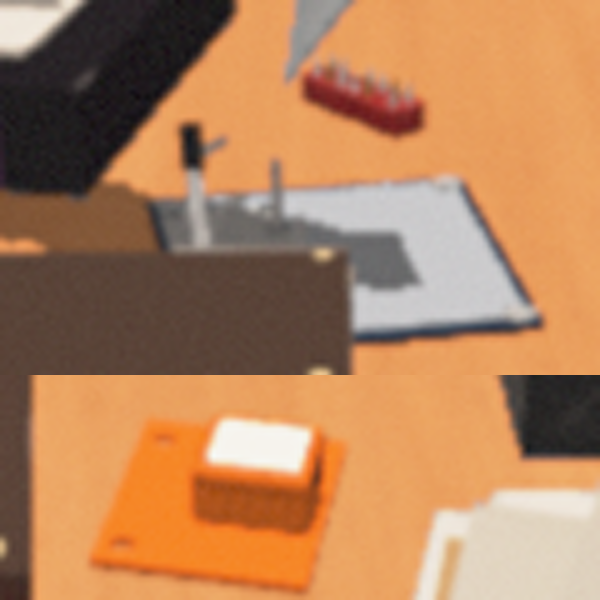

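The lever stands up at crop (190,180) and the arches are swung back. The case lies at crop (220,500), with its holes at (122,543) and (165,438). I'll go to the case.

>>> carry_out(commands=[[0.4, -0.8, 0, 1.3], [0.8, -1.6, 0, 2.6], [1.2, -2.5, 0, 3.9], [1.6, -3.4, 0, 5.2], [2.1, -4.3, 0, 6.6], [2.5, -5.2, 0, 8.0], [3.0, -6.1, -0.3, 9.5], [3.4, -7.02, -0.7, 11.0], [3.4, -7.02, -1.0, 11.0], [3.4, -7.02, -1.0, 11.0]], claw=0)

```text
t: 11.35
eef_pos: [0.6049, -0.0702, 0.1188]
ee_rot: [3.14, 0.003, -0.256]
force: [-0.3, 0.5, -0.3]
width: 0.0876
gripper_force: 0.0
```

>>> carry_out(commands=[[0, 0, -0.4, 0], [0, 0, -0.8, 0], [0, 0, -1.2, 0], [0, 0, -1.5, 0], [0, 0, -1.8, 0], [0, 0, -2.0, 0], [0, 0, -2.1, 0], [0, 0, -2.2, 0], [0, 0, -2.2, 0], [0, 0, -2.2, 0]])

```text
t: 12.6
eef_pos: [0.6063, -0.07, 0.0109]
ee_rot: [-3.141, -0.001, -0.254]
force: [-0.8, -0.3, 0.4]
width: 0.0875
gripper_force: 0.0
```

>>> carry_out(commands=[[0, 0, 0, 0], [0, 0, 0, 0], [0, 0, 0, 0], [0, 0, 0, 0], [0, 0, 0, 0], [0, 0, 0, 0], [0, 0, 0, 0], [0, 0, 0, 0], [0, 0, 0, 0], [0, 0, 0, 0]], claw=1, force=12)

```text
t: 13.85
eef_pos: [0.606, -0.0699, 0.0106]
ee_rot: [3.142, 0.0, -0.254]
force: [0.3, -0.1, 0.7]
width: 0.0436
gripper_force: 12.0
```

>>> carry_out(commands=[[0, 0, 0.0, 0], [0, 0, 0.1, 0], [0, 0, 0.5, 0], [0, 0, 1.0, 0], [0, 0, 1.6, 0], [0, 0, 2.2, 0], [0, 0, 2.6, 0], [0, 0.3, 2.6, 0], [0, 0.6, 2.6, 0], [0, 1.0, 2.6, 0]], force=25)

```text
t: 15.1
eef_pos: [0.6054, -0.0188, 0.1395]
ee_rot: [3.141, 0.002, -0.254]
force: [1.1, 0.0, -1.0]
width: 0.0441
gripper_force: 25.0
```

>>> carry_out(commands=[[-0.2, 0.9, 0, 0.5], [-0.4, 1.8, 0, 1.0], [-0.6, 2.7, 0, 1.5], [-0.8, 3.6, 0, 2.0], [-1.0, 4.5, 0, 2.5], [-1.2, 5.4, 0, 3.0], [-1.4, 6.2, 0, 3.5], [-1.52, 6.83, 0, 3.98], [-1.52, 6.83, 0, 3.98], [-1.52, 6.83, 0, 3.98]])

```text
t: 16.35
eef_pos: [0.5293, 0.3218, 0.1398]
ee_rot: [3.141, 0.001, 0.164]
force: [-0.3, -0.1, -0.7]
width: 0.0438
gripper_force: 25.0
```

Run:
```python
from h import *
np.set_printoptions(precision=4,suppress=True)
for i in range(2):
  P={n:arm.grab_frame(n) for n in('top','side')}
  for q in('case_block','hole_left','hole_right','post_left','post_right'):
    m={n:arm.mark_of(P[n],q)[:1] for n in P}
    print(q,[(n,np.round(m[n][0]['uv'],1),round(m[n][0]['conf'],2)) for n in m if m[n]], tri(P['top'],m['top'][0]['uv'],P['side'],m['side'][0]['uv']) if m['top'] and m['side'] else '')
s=arm.get_state(); print(s['eef_pos'],s['force'],s['ee_rot'])
w=s['ee_rot'][2]-np.pi; zc=s['eef_pos'][2]-.0106+.017
for q in([0,0,0],[.046,.04,-.013],[.046,-.04,-.013]):
    X=place([s['eef_pos'][0],s['eef_pos'][1],zc,w],np.array([q]))[0]; print('pred',X,proj(P['top'],X),proj(P['side'],X))
a=P['top']['pixels'][205:305,190:320,::-1]; b=P['side']['pixels'][140:250,240:370,::-1]
cv2.imwrite('pics/c3.png',np.hstack([cv2.resize(a,(400,308),interpolation=cv2.INTER_CUBIC),cv2.resize(b,(400,338),interpolation=cv2.INTER_CUBIC)[:308]]))
np.save('x.npy',0)
```

```text
case_block [('top', array([246.5, 240.8]), 0.89), ('side', array([311.5, 179.8]), 0.59)] (array([0.5294, 0.328 , 0.1405]), np.float64(0.01073056799956315))
hole_left [('top', array([271.9, 262. ]), 0.55), ('side', array([298.9, 191.4]), 0.89)] (array([0.4913, 0.2773, 0.127 ]), np.float64(0.0022109924632136117))
hole_right [('top', array([233.1, 268.1]), 0.7), ('side', array([296.3, 183.3]), 0.96)] (array([0.4819, 0.3601, 0.1201]), np.float64(0.005128816217560206))
post_left [('top', array([276.3, 263.7]), 0.95), ('side', array([298.1, 237.4]), 0.61)] (array([0.4899, 0.28  , 0.0014]), np.float64(0.004032410685009288))
post_right [('top', array([246.8, 270.7]), 0.64), ('side', array([297.1, 236.9]), 0.74)] (array([ 0.4809,  0.3538, -0.0308]), np.float64(0.0054061805634906795))
case_block [('top', array([249.4, 245.4]), 0.66), ('side', array([312.6, 180.7]), 0.78)] (array([0.526 , 0.3224, 0.1394]), np.float64(0.00164379107687035))
hole_left [('top', array([270.1, 261.4]), 0.91), ('side', array([299.1, 191.6]), 0.61)] (array([0.4922, 0.2813, 0.1251]), np.float64(0.0011911136350745343))
hole_right [('top', array([233.9, 266.5]), 0.88)] 
post_left [('top', array([276.8, 264.4]), 0.9)] 
post_right [('top', array([247.1, 271.7]), 0.87), ('side', array([295.4, 228.1]), 0.96)] (array([ 0.4773,  0.3488, -0.0025]), np.float64(0.004743872048466113))
[0.5301 0.3216 0.1406] [-0.0299 -0.178   0.1336] [-3.1416 -0.      0.1631]
pred [0.5301 0.3216 0.147 ] [np.float64(249.24128037420445), np.float64(242.73834110690782)] [np.float64(313.8832054972858), np.float64(177.93793568457)]
pred [0.4912 0.2747 0.134 ] [np.float64(272.79753198290217), np.float64(261.3337507946069)] [np.float64(298.3485753261652), np.float64(189.08937373186546)]
pred [0.4782 0.3536 0.134 ] [np.float64(235.02074620058102), np.float64(268.36377287893157)] [np.float64(293.7180690387943), np.float64(179.05646421336627)]
```

View pics/c3.png

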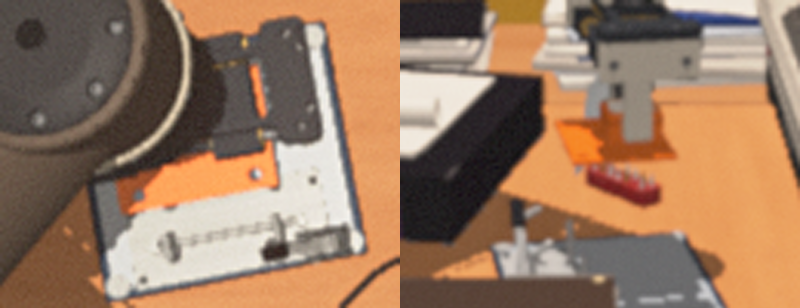

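Holes in the top view sit at (234.9,268.6) and (273.2,261.2), within half a pixel of the predicted positions. I'll lower to just above the posts and check again.

>>> carry_out(commands=[[0, 0, -0.3, 0], [0, 0, -0.6, 0], [0, 0, -0.9, 0], [0, 0, -1.15, 0], [0, 0, -1.3, 0], [0, 0, -1.4, 0], [0, 0, -1.48, 0], [0, 0, -1.48, 0], [0, 0, -1.48, 0], [0, 0, -1.48, 0]])

```text
t: 18.8
eef_pos: [0.5302, 0.3217, 0.0669]
ee_rot: [-3.141, -0.001, 0.163]
force: [0.6, 0.5, -1.1]
width: 0.0437
gripper_force: 25.0
```

Run:
```python
from h import *
np.set_printoptions(precision=4,suppress=True)
b=[.5093,.3183,0,3.305]
P={n:arm.grab_frame(n) for n in('top','side')}
s=arm.get_state(); print(s['eef_pos'],s['force'],s['ee_rot'])
w=s['ee_rot'][2]-np.pi; zf=s['eef_pos'][2]-.0106
for y in(.04,-.04):
    X=place([s['eef_pos'][0],s['eef_pos'][1],zf+.004,w],np.array([[.046,y,0]]))[0]
    for n in P:
        u=np.array(proj(P[n],X)); k=10; c=np.round(u).astype(int)
        im=P[n]['pixels'][c[1]-7:c[1]+8,c[0]-7:c[0]+8].astype(float)
        d=im[...,0]-im[...,2]   # orange-ness
        print(n,y,'pred',u,'seen mark',[np.round(m['uv'],1) for m in arm.mark_of(P[n],'hole_left' if y>0 else 'hole_right')[:1]])
        if n=='top':
            print(d.astype(int)[3:12,3:12],c)
    Y=place(b,np.array([[.025,y,.048]]))[0]; print('post',Y,proj(P['top'],Y),proj(P['side'],Y),'hole',X)
a=P['top']['pixels'][225:300,215:295,::-1]; bb=P['side']['pixels'][190:250,260:340,::-1]
cv2.imwrite('pics/c4.png',np.hstack([cv2.resize(a,(400,375),interpolation=cv2.INTER_CUBIC),cv2.resize(bb,(400,300),interpolation=cv2.INTER_CUBIC)[list(range(300))+[299]*75]]))
```

```text
[0.5302 0.3217 0.0668] [ 0.0046  0.4622 -0.6067] [-3.1413 -0.0003  0.1631]
top 0.04 pred [276.1683 262.8231] seen mark [array([273.2, 262.9])]
[[161 161 163 164 163 160 161 161 165]
 [160 160 165 160 140 152 157 163 165]
 [155 165 164 109  66 106 155 163 162]
 [160 164 132  30   8  57 143 162 160]
 [162 166 127  24   3  34 129 164 160]
 [153 163 159  89  56  91 149 166 164]
 [157 161 172 163 154 158 168 169 168]
 [163 162 169 167 159 162 142 132 123]
 [148 139 131 127 107  98  76  51  43]] [276 263]
side 0.04 pred [298.9616 216.9322] seen mark [array([297.2, 218.6])]
post [0.4911 0.2748 0.048 ] [np.float64(276.6772327777878), np.float64(263.12640796861444)] [np.float64(298.99522507102273), np.float64(221.41077316439498)] hole [0.4913 0.2747 0.0602]
top -0.04 pred [240.6552 269.4351] seen mark [array([240.2, 268.3])]
[[ 99 107 107 112 114 108 114 146 177]
 [110 111 109 111 108 110 150 177 163]
 [110 114  98  81  75 125 174 166 165]
 [111 101  61  25  33 121 172 166 161]
 [111  83  27   1  11 107 167 165 162]
 [112  86  27   5  39 128 159 162 166]
 [109  97  69  88 124 159 167 166 167]
 [117 134 153 172 173 174 168 162 159]
 [143 170 165 159 141 137 127 110 105]] [241 269]
side -0.04 pred [294.4061 205.7155] seen mark [array([292.9, 207.9])]
post [0.4781 0.3537 0.048 ] [np.float64(241.51468035103056), np.float64(269.6844778740955)] [np.float64(294.44654670551984), np.float64(210.01088282495843)] hole [0.4783 0.3537 0.0602]
```

View pics/c4.png

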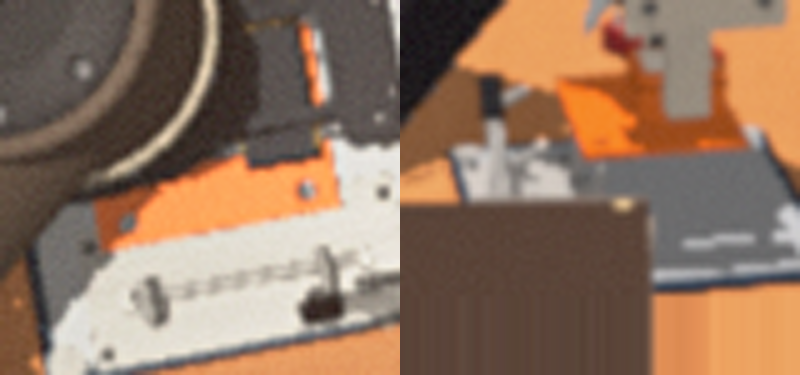

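Run:
```python
from h import *
from scipy.ndimage import map_coordinates
from scipy.optimize import least_squares
np.set_printoptions(precision=4,suppress=True)
p=arm.grab_frame('top'); im=cv2.imread('pics/top0.png')[...,::-1].astype(float); d=cv2.GaussianBlur(im[...,0]-im[...,2],(0,0),.6)
b=[.5093,.3183,0,3.305]
E=[];
for side,(ax,sg,half,oth) in dict(xp=(0,1,.09,.1),xm=(0,-1,.09,.1),yp=(1,1,.1,.09),ym=(1,-1,.1,.09)).items():
    r=[]
    for t in np.linspace(-.75,.75,31):
        if side=='xp' and t>0.3: continue
        t*=oth; T=np.linspace(-.012,.012,97)
        best=None
        def pt(e,z):
            q=np.zeros(3); q[ax]=sg*(half+e); q[1-ax]=t; q[2]=z; return place(b,q[None])[0]
        prof=np.array([map_coordinates(d,[[proj(p,pt(e,.0))[1]],[proj(p,pt(e,.0))[0]]],order=1)[0] for e in T])
        lo,hi=prof[:30].min(),prof[-25:].mean(); i=np.argmax((prof>(lo+hi)/2)&(T>-.006)); r.append(T[i])
    print(side,'edge outside fit at z=0 by mm',np.median(r)*1e3,np.std(r)*1e3, 'top edge at z=.006 projects out by?', )
e=np.array(p['eye']); print(e)
# where top edge (z=.006) lands on z=0
for q in([.09,0,.006],[-.09,0,.006],[0,.1,.006],[0,-.1,.006]):
    X=place(b,np.array([q]))[0]; Z=atz(p,proj(p,X),0); print(q,(R.from_euler('z',-b[3]).apply(Z-[b[0],b[1],0])-q)[:2]*1e3)
```

```text
xp edge outside fit at z=0 by mm 0.7500000000000007 0.2265035427433389 top edge at z=.006 projects out by?
xm edge outside fit at z=0 by mm -0.5000000000000004 0.2821428336215471 top edge at z=.006 projects out by?
yp edge outside fit at z=0 by mm 0.0 0.260072830590276 top edge at z=.006 projects out by?
ym edge outside fit at z=0 by mm 0.0 0.2237812407340584 top edge at z=.006 projects out by?
[0.4353 0.157  1.2892]
[0.09, 0, 0.006] [-0.0433 -0.6881]
[-0.09, 0, 0.006] [-0.8849 -0.6881]
[0, 0.1, 0.006] [-0.4641 -0.2205]
[0, -0.1, 0.006] [-0.4641 -1.1556]
```

>>> carry_out(commands=[[-0.036, -0.034, 0, 0], [-0.036, -0.034, 0, 0], [-0.036, -0.034, -0.04, 0], [-0.036, -0.034, -0.08, 0], [-0.036, -0.034, -0.12, 0], [-0.036, -0.034, -0.15, 0], [-0.036, -0.034, -0.18, 0], [-0.036, -0.034, -0.21, 0], [-0.036, -0.034, -0.24, 0], [-0.036, -0.034, -0.24, 0]])

```text
t: 20.4
eef_pos: [0.5282, 0.3198, 0.0544]
ee_rot: [3.141, 0.0, 0.163]
force: [0.4, -0.2, -0.1]
width: 0.0437
gripper_force: 25.0
```

>>> carry_out(commands=[[0, 0, -0.04, 0], [0, 0, -0.08, 0], [0, 0, -0.12, 0], [0, 0, -0.16, 0], [0, 0, -0.2, 0], [0, 0, -0.24, 0], [0, 0, -0.28, 0], [0, 0, -0.32, 0], [0, 0, -0.36, 0], [0, 0, -0.36, 0]])

```text
t: 21.65
eef_pos: [0.5282, 0.3198, 0.0364]
ee_rot: [3.141, 0.0, 0.163]
force: [-0.5, -1.2, -0.5]
width: 0.044
gripper_force: 25.0
```

>>> carry_out(commands=[[0, 0, -0.05, 0], [0, 0, -0.1, 0], [0, 0, -0.15, 0], [0, 0, -0.2, 0], [0, 0, -0.25, 0], [0, 0, -0.29, 0], [0, 0, -0.33, 0], [0, 0, -0.36, 0], [0, 0, -0.38, 0], [0, 0, -0.38, 0]])

```text
t: 22.9
eef_pos: [0.5283, 0.3198, 0.0175]
ee_rot: [3.142, 0.0, 0.163]
force: [-0.2, -0.0, -0.0]
width: 0.0436
gripper_force: 25.0
```

>>> carry_out(commands=[[0, 0, -0.01, 0], [0, 0, -0.02, 0], [0, 0, -0.02, 0], [0, 0, -0.02, 0], [0, 0, -0.02, 0], [0, 0, -0.02, 0], [0, 0, -0.02, 0], [0, 0, -0.02, 0], [0, 0, -0.02, 0], [0, 0, -0.02, 0]], claw=0.2)

```text
t: 24.15
eef_pos: [0.5283, 0.3199, 0.0165]
ee_rot: [-3.142, -0.0, 0.163]
force: [0.1, 1.2, -0.6]
width: 0.0701
gripper_force: 0.0
```

>>> carry_out(commands=[[0, 0, 0.2, 0], [0, 0, 0.6, 0], [0, 0, 1.2, 0], [0, 0, 1.9, 0], [0, 0, 2.6, 0], [0, 0, 3.0, 0], [0, 0, 3.0, 0], [0, 0, 3.0, 0], [0, 0, 3.0, 0], [0, 0, 3.0, 0]])

```text
t: 25.4
eef_pos: [0.528, 0.3196, 0.1657]
ee_rot: [3.141, 0.001, 0.163]
force: [0.4, -0.3, 1.0]
width: 0.0702
gripper_force: 0.0
```

Run:
```python
from h import *
np.set_printoptions(precision=4,suppress=True)
P={n:arm.grab_frame(n) for n in('top','side')}
s=arm.get_state(); print(s['t'],s['eef_pos'],s['force'],s['ee_rot'])
a=P['top']['pixels'][225:300,215:315,::-1]; bb=P['side']['pixels'][175:250,260:340,::-1]
cv2.imwrite('pics/c5.png',np.hstack([cv2.resize(a,(500,375),interpolation=cv2.INTER_CUBIC),cv2.resize(bb,(300,281),interpolation=cv2.INTER_CUBIC)[list(range(281))+[280]*94]]))
```

```text
25.5 [0.5282 0.3197 0.166 ] [ 0.1242  0.3968 -0.0097] [3.141  0.0007 0.1631]
```

View pics/c5.png

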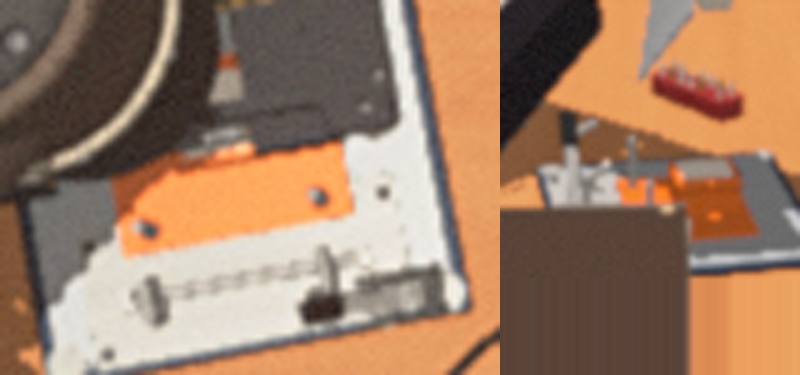

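The case lies flat on the board with a post top showing in each hole, at crop (147,230) and (318,197). The lever is still up. Next I'll go over the lever's tip.

>>> carry_out(commands=[[-0.2, -0.1, 0, -1.6], [-0.4, -0.2, 0, -3.2], [-0.6, -0.3, 0, -4.8], [-0.8, -0.4, 0, -6.4], [-1.0, -0.5, 0, -8.0], [-1.2, -0.6, 0, -9.6], [-1.4, -0.7, 0, -11.2], [-1.6, -0.85, 0, -12.8], [-1.8, -1.0, 0, -14.4], [-1.8, -1.0, 0, -14.98]], claw=0.64)

```text
t: 26.75
eef_pos: [0.4377, 0.2694, 0.1666]
ee_rot: [3.141, 0.0, -1.409]
force: [-0.1, -0.0, -0.2]
width: 0.0319
gripper_force: 0.0
```

>>> carry_out(commands=[[0, 0, 0, 0], [0, 0, -0.3, 0], [0, 0, -0.6, 0], [0, 0, -0.9, 0], [0, 0, -1.2, 0], [0, 0, -1.4, 0], [0, 0, -1.6, 0], [0, 0, -1.77, 0], [0, 0, -1.77, 0], [0, 0, -1.77, 0]])

```text
t: 28.0
eef_pos: [0.4385, 0.2701, 0.0784]
ee_rot: [-3.141, 0.0, -1.405]
force: [0.0, 0.2, 0.4]
width: 0.0317
gripper_force: 0.0
```

Run:
```python
from h import *
P={n:arm.grab_frame(n) for n in('top','side')}
a=cv2.resize(P['side']['pixels'][170:250,250:350,::-1],(500,400),interpolation=cv2.INTER_CUBIC)
cv2.imwrite('pics/c6.png',a); s=arm.get_state(); print(s['eef_pos'],s['force'],s['ee_rot'])
```

```text
[0.43850997 0.27012611 0.07850968] [ 0.39199385 -0.07863794 -0.32745223] [-3.14091638e+00  5.23989123e-04 -1.40549555e+00]
```

View pics/c6.png

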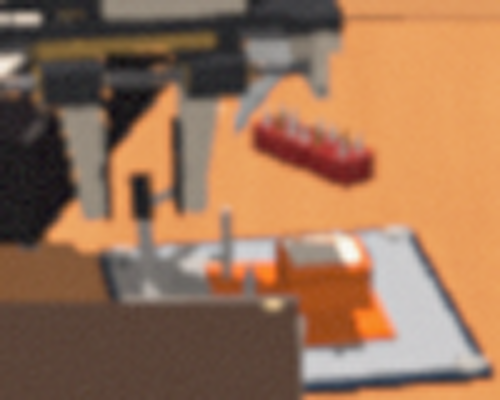

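The black tip, at crop (142,197), is midway between the fingers. I'll pinch it gently.

>>> carry_out(commands=[[0, 0, 0, 0], [0, 0, 0, 0], [0, 0, 0, 0], [0, 0, 0, 0], [0, 0, 0, 0], [0, 0, 0, 0], [0, 0, 0, 0], [0, 0, 0, 0], [0, 0, 0, 0], [0, 0, 0, 0]], claw=1, force=16)

```text
t: 29.35
eef_pos: [0.4383, 0.2699, 0.0781]
ee_rot: [-3.142, 0.0, -1.406]
force: [-4.4, 2.8, 3.9]
width: 0.0114
gripper_force: 16.0
```

>>> carry_out(commands=[[-0.01, 0.058, -0.026, 0], [-0.019, 0.116, -0.056, 0], [-0.028, 0.172, -0.09, 0], [-0.037, 0.227, -0.126, 0], [-0.046, 0.28, -0.165, 0], [-0.054, 0.33, -0.206, 0], [-0.062, 0.378, -0.25, 0], [-0.07, 0.424, -0.296, 0], [-0.077, 0.468, -0.345, 0], [-0.077, 0.468, -0.345, 0]])

```text
t: 30.6
eef_pos: [0.4347, 0.2932, 0.0612]
ee_rot: [-3.141, -0.0, -1.405]
force: [-4.7, -0.7, 10.2]
width: 0.0118
gripper_force: 16.0
```

>>> carry_out(commands=[[-0.007, 0.04, -0.052, 0], [-0.013, 0.079, -0.104, 0], [-0.019, 0.115, -0.16, 0], [-0.025, 0.15, -0.216, 0], [-0.03, 0.18, -0.275, 0], [-0.035, 0.209, -0.334, 0], [-0.035, 0.209, -0.334, 0], [-0.035, 0.209, -0.334, 0], [-0.035, 0.209, -0.334, 0], [-0.035, 0.209, -0.334, 0]])

```text
t: 31.85
eef_pos: [0.4333, 0.3047, 0.0452]
ee_rot: [-3.14, 0.001, -1.405]
force: [-6.4, 1.0, 12.6]
width: 0.0116
gripper_force: 16.0
```

>>> carry_out(commands=[[-0.003, 0.012, -0.03, 0], [-0.005, 0.024, -0.06, 0], [-0.006, 0.034, -0.09, 0], [-0.008, 0.043, -0.12, 0], [-0.009, 0.05, -0.14, 0], [-0.01, 0.057, -0.16, 0], [-0.01, 0.057, -0.16, 0], [-0.01, 0.057, -0.16, 0], [-0.01, 0.057, -0.16, 0], [-0.01, 0.057, -0.16, 0]])

```text
t: 33.1
eef_pos: [0.433, 0.3084, 0.0375]
ee_rot: [-3.139, 0.003, -1.405]
force: [-8.1, 3.9, 13.9]
width: 0.0112
gripper_force: 16.0
```

>>> carry_out(commands=[[0, 0.002, -0.012, 0], [0, 0.004, -0.024, 0], [0, 0.006, -0.036, 0], [0, 0.008, -0.048, 0], [0, 0.01, -0.06, 0], [0, 0.011, -0.07, 0], [0, 0.011, -0.07, 0], [0, 0.011, -0.07, 0], [0, 0.011, -0.07, 0], [0, 0.011, -0.07, 0]])

```text
t: 34.35
eef_pos: [0.4332, 0.3097, 0.0343]
ee_rot: [-3.138, 0.004, -1.404]
force: [-9.9, 6.6, 14.8]
width: 0.012
gripper_force: 16.1
```

>>> carry_out(commands=[[-0.01, 0.005, 0, 0], [-0.018, 0.01, 0, 0], [-0.018, 0.01, -0.01, 0], [-0.018, 0.01, -0.02, 0], [-0.018, 0.01, -0.03, 0], [-0.018, 0.01, -0.04, 0], [-0.018, 0.01, -0.04, 0], [-0.018, 0.01, -0.04, 0], [-0.018, 0.01, -0.04, 0], [-0.018, 0.01, -0.04, 0]])

```text
t: 35.6
eef_pos: [0.4326, 0.3103, 0.0323]
ee_rot: [-3.138, 0.004, -1.404]
force: [-7.0, 5.4, 14.1]
width: 0.0116
gripper_force: 16.0
```

>>> carry_out(commands=[[-0.006, 0.003, 0, 0], [-0.012, 0.006, 0, 0], [-0.012, 0.006, -0.01, 0], [-0.012, 0.006, -0.02, 0], [-0.012, 0.006, -0.03, 0], [-0.012, 0.006, -0.04, 0], [-0.012, 0.006, -0.04, 0], [-0.012, 0.006, -0.04, 0], [-0.012, 0.006, -0.04, 0], [-0.012, 0.006, -0.04, 0]])

```text
t: 36.85
eef_pos: [0.4322, 0.3109, 0.0304]
ee_rot: [-3.137, 0.004, -1.404]
force: [-7.8, 6.1, 14.2]
width: 0.0117
gripper_force: 16.0
```

Run:
```python
from h import *
np.set_printoptions(linewidth=200)
p=arm.grab_frame('side'); g=p['pixels'].max(2)
print(g[206:234,266:300]); 
o=cv2.imread('pics/side0.png').max(2); print(o[212:230,268:292])
for z in(.028,.032,.036,.040,.044,.048): print(z,proj(p,[.4316,.308,z]))
print(proj(p,arm.get_state()['eef_pos']))
```

```text
[[154 154 150 148 149 150 151 167 208 231 234 233 218 144 115 141 152 148 152 148 154 181 224 234 236 235 234 234 235 235 234 235 235 236]
 [130 148 150 150 150 150 142 134 175 228 234 233 210 118  91 136 150 150 150 151 157 189 226 234 233 232 231 233 234 234 235 235 235 235]
 [131 147 150 151 149 152 144 128 150 218 233 233 214 116  78 122 147 151 150 148 154 184 222 221 214 207 211 223 233 234 234 234 235 235]
 [189 169 153 150 151 150 148 130 138 207 234 235 217 123  73 115 145 152 152 150 149 158 169 166 163 156 165 203 232 235 235 234 235 236]
 [226 191 157 150 149 150 149 126 126 194 232 235 218 128  74 115 146 150 150 148 146 146 153 156 163 168 179 206 229 232 235 235 236 236]
 [232 204 158 149 151 151 148 129 118 184 230 232 214 127  76 115 145 152 150 149 154 180 209 220 220 220 222 222 217 215 231 236 236 237]
 [235 218 168 148 149 151 149 132 111 158 196 199 178 114  77 115 145 152 150 151 171 211 230 234 234 234 233 224 184 176 217 233 236 236]
 [236 225 177 149 149 150 146 128  89 105 126 123 117  84  75 113 145 152 149 154 178 219 233 234 235 235 234 222 165 149 205 2
[... 4359 characters left out ...]
 170 155 164 188]
 [235 234 221 153  94 141 196 206 194 176 172 173 169 172 178 186 190 193 189 180 160 150 174 193]
 [230 229 224 181 106 121 172 179 168 155 151 147 146 149 156 167 166 167 164 155 143 140 154 167]]
0.028 [np.float64(276.34756639780187), np.float64(223.8158646933985)]
0.032 [np.float64(276.2892480909439), np.float64(222.39469050414814)]
0.036 [np.float64(276.23077997255575), np.float64(220.96986551823926)]
0.04 [np.float64(276.17216146462806), np.float64(219.541375650005)]
0.044 [np.float64(276.11339198617384), np.float64(218.10920674122377)]
0.048 [np.float64(276.05447095320983), np.float64(216.6733445606517)]
[np.float64(276.6203607167201), np.float64(222.51001702877028)]
```

The dark tip centre is near row 216 in the side picture, against 220 when shut. So the tip has slipped up in the pads and is about 11 mm above shut. I'll firm up the grip and go on down in small steps.

>>> carry_out(commands=[[-0.015, 0.005, 0, 0], [-0.015, 0.005, 0, 0], [-0.015, 0.005, -0.01, 0], [-0.015, 0.005, -0.02, 0], [-0.015, 0.005, -0.03, 0], [-0.015, 0.005, -0.04, 0], [-0.015, 0.005, -0.04, 0], [-0.015, 0.005, -0.04, 0], [-0.015, 0.005, -0.04, 0], [-0.015, 0.005, -0.04, 0]], force=32)

```text
t: 38.15
eef_pos: [0.4319, 0.3116, 0.0288]
ee_rot: [-3.136, 0.005, -1.404]
force: [-6.7, 6.4, 16.3]
width: 0.0116
gripper_force: 32.0
```

>>> carry_out(commands=[[-0.01, 0.01, 0, 0], [-0.01, 0.02, 0, 0], [-0.01, 0.02, -0.01, 0], [-0.01, 0.02, -0.02, 0], [-0.01, 0.02, -0.03, 0], [-0.01, 0.02, -0.03, 0], [-0.01, 0.02, -0.03, 0], [-0.01, 0.02, -0.03, 0], [-0.01, 0.02, -0.03, 0], [-0.01, 0.02, -0.03, 0]])

```text
t: 39.4
eef_pos: [0.4315, 0.3121, 0.0272]
ee_rot: [-3.137, 0.004, -1.404]
force: [-4.6, 5.0, 15.3]
width: 0.0114
gripper_force: 32.0
```

>>> carry_out(commands=[[-0.006, 0.01, 0, 0], [-0.006, 0.015, -0.01, 0], [-0.006, 0.015, -0.02, 0], [-0.006, 0.015, -0.03, 0], [-0.006, 0.015, -0.04, 0], [-0.006, 0.015, -0.04, 0], [-0.006, 0.015, -0.04, 0], [-0.006, 0.015, -0.04, 0], [-0.006, 0.015, -0.04, 0], [-0.006, 0.015, -0.04, 0]])

```text
t: 40.65
eef_pos: [0.4312, 0.3127, 0.0251]
ee_rot: [-3.137, 0.004, -1.404]
force: [-4.3, 3.8, 14.4]
width: 0.0113
gripper_force: 32.0
```

Run:
```python
from h import *
p=arm.grab_frame('side'); g=p['pixels'].max(2)
print(g[211:226,272:283]); s=arm.get_state(); print(proj(p,s['eef_pos']),s['force'],s['moment'])
```

```text
[[138 121 161 227 235 227 180  95  94 142 151]
 [142 117 148 218 236 231 185  99  93 142 149]
 [140 116 132 201 229 228 192 105  91 137 151]
 [144 117 101 147 169 173 155  89  86 129 149]
 [145 119  75  76  86  91  88  60  83 127 147]
 [139 108  60  37  36  37  44  42  79 122 143]
 [134  96  52  37  30  33  31  42  77 118 141]
 [131  91  52  35  41  42  39  47  79 121 140]
 [136 102  57  45  60  72  67  54  77 120 146]
 [145 120  74  57  83  98  93  70  77 118 146]
 [148 130  81  79 108 130 126  99  81 114 144]
 [149 131  85  89 143 181 178 138  93 113 145]
 [149 129  85  93 156 208 204 169 112 113 144]
 [151 132  84  88 142 192 210 189 132 114 143]
 [143 128  87  81 122 168 205 196 158 129 131]]
[np.float64(276.3315531167078), np.float64(224.12774029131586)] [-2.8268547   2.78591855 14.7949545 ] [ 1.22902465  1.29120902 -0.06738999]
```

>>> carry_out(commands=[[-0.006, 0.01, -0.01, 0], [-0.006, 0.015, -0.02, 0], [-0.006, 0.015, -0.03, 0], [-0.006, 0.015, -0.04, 0], [-0.006, 0.015, -0.05, 0], [-0.006, 0.015, -0.05, 0], [-0.006, 0.015, -0.05, 0], [-0.006, 0.015, -0.05, 0], [-0.006, 0.015, -0.05, 0], [-0.006, 0.015, -0.05, 0]])

```text
t: 41.95
eef_pos: [0.431, 0.3135, 0.0227]
ee_rot: [-3.136, 0.004, -1.404]
force: [-3.0, 3.3, 15.6]
width: 0.0116
gripper_force: 32.0
```

>>> carry_out(commands=[[0, 0.004, -0.006, 0], [0, 0.006, -0.012, 0], [0, 0.008, -0.018, 0], [0, 0.01, -0.024, 0], [0, 0.01, -0.03, 0], [0, 0.01, -0.03, 0], [0, 0.01, -0.03, 0], [0, 0.01, -0.03, 0], [0, 0.01, -0.03, 0], [0, 0.01, -0.03, 0]])

```text
t: 43.2
eef_pos: [0.4309, 0.3139, 0.0211]
ee_rot: [-3.137, 0.004, -1.404]
force: [-3.4, 3.7, 14.6]
width: 0.0112
gripper_force: 32.0
```

>>> carry_out(commands=[[0, 0.004, -0.006, 0], [0, 0.006, -0.012, 0], [0, 0.008, -0.018, 0], [0, 0.008, -0.022, 0], [0, 0.008, -0.022, 0], [0, 0.008, -0.022, 0], [0, 0.008, -0.022, 0], [0, 0.008, -0.022, 0], [0, 0.008, -0.022, 0], [0, 0.008, -0.022, 0]])

```text
t: 44.45
eef_pos: [0.4309, 0.3142, 0.0199]
ee_rot: [-3.137, 0.004, -1.404]
force: [-3.4, 2.7, 15.0]
width: 0.0113
gripper_force: 32.0
```

Run:
```python
from h import *
p=arm.grab_frame('side'); g=p['pixels'].max(2)
print(g[211:226,272:283]); s=arm.get_state(); print(s['t'],s['eef_pos'],s['force'],s['moment'])
```

```text
[[135 117 169 230 235 228 177  97  99 145 153]
 [139 118 163 229 236 228 179  99  95 142 152]
 [140 120 160 228 237 229 181  97  96 140 150]
 [140 117 144 213 231 224 178 100  93 144 152]
 [141 114 117 163 187 187 160  88  93 139 151]
 [142 110  84  98 113 114 109  68  87 131 148]
 [141 109  65  46  48  53  50  47  84 127 147]
 [133  93  51  34  31  29  31  45  78 121 144]
 [129  84  42  38  40  43  39  47  80 120 144]
 [129  88  50  44  60  72  65  58  76 120 144]
 [136 103  59  56  83  99  98  86  81 120 144]
 [147 121  75  74 107 131 140 129  96 113 145]
 [150 129  82  89 138 179 188 167 107 113 145]
 [150 132  86  93 146 194 207 182 120 116 144]
 [151 132  88  86 133 180 207 193 150 132 144]]
44.5 [0.43087808 0.31417886 0.01991238] [-2.52210184  4.28979746 14.94354889] [ 0.96154447  0.9791783  -0.00211954]
```

>>> carry_out(commands=[[0, 0, -0.006, 0], [0, 0, -0.012, 0], [0, 0, -0.018, 0], [0, 0, -0.024, 0], [0, 0, -0.03, 0], [0, 0, -0.03, 0], [0, 0, -0.03, 0], [0, 0, -0.03, 0], [0, 0, -0.03, 0], [0, 0, -0.03, 0]])

```text
t: 45.75
eef_pos: [0.431, 0.3145, 0.0185]
ee_rot: [-3.136, 0.004, -1.404]
force: [-3.4, 4.0, 15.6]
width: 0.0113
gripper_force: 32.0
```

>>> carry_out(commands=[[0, 0.004, -0.006, 0], [0, 0.006, -0.012, 0], [0, 0.008, -0.018, 0], [0, 0.01, -0.024, 0], [0, 0.01, -0.03, 0], [0, 0.01, -0.03, 0], [0, 0.01, -0.03, 0], [0, 0.01, -0.03, 0], [0, 0.01, -0.03, 0], [0, 0.01, -0.03, 0]])

```text
t: 47.0
eef_pos: [0.4308, 0.3149, 0.0169]
ee_rot: [-3.137, 0.004, -1.404]
force: [-4.5, 4.6, 13.7]
width: 0.0115
gripper_force: 32.0
```

Run:
```python
from h import *
p=arm.grab_frame('side'); g=p['pixels'].max(2)
print(g[211:226,272:283]); s=arm.get_state(); print(s['t'],s['eef_pos'],s['force'],s['moment'])
```

```text
[[141 144 188 230 235 228 183 107 106 142 151]
 [138 123 170 229 235 228 180  97  98 142 150]
 [139 121 162 227 235 228 179  97  95 140 152]
 [139 118 148 219 234 229 186 101  95 143 152]
 [141 115 132 200 229 230 199 110  91 141 150]
 [144 114 105 153 184 193 176  99  88 130 150]
 [146 120  79  85 110 117 111  71  82 130 148]
 [146 115  63  41  46  56  54  46  81 126 147]
 [136  97  51  32  33  34  29  43  78 121 146]
 [131  88  45  40  50  54  49  45  81 118 144]
 [131  92  52  54  79  92  87  66  76 118 144]
 [141 114  66  69 104 130 127 107  81 114 146]
 [145 128  79  83 142 184 188 163 105 112 145]
 [151 133  86  93 156 204 212 183 119 114 143]
 [149 132  89  88 138 184 208 193 145 131 146]]
47.05 [0.43084417 0.31492261 0.01688651] [-3.30190208  4.26520759 13.71986994] [ 1.24944288  1.16008439 -0.0631782 ]
```

>>> carry_out(commands=[[0, 0.002, -0.008, 0], [0, 0.004, -0.016, 0], [0, 0.006, -0.024, 0], [0, 0.006, -0.03, 0], [0, 0.006, -0.036, 0], [0, 0.006, -0.036, 0], [0, 0.006, -0.036, 0], [0, 0.006, -0.036, 0], [0, 0.006, -0.036, 0], [0, 0.006, -0.036, 0]])

```text
t: 48.3
eef_pos: [0.4304, 0.3158, 0.014]
ee_rot: [-3.137, 0.004, -1.404]
force: [-3.6, 9.2, 1.5]
width: 0.0113
gripper_force: 32.0
```

>>> carry_out(commands=[[0, 0, -0.005, 0], [0, 0, -0.01, 0], [0, 0, -0.015, 0], [0, 0, -0.02, 0], [0, 0, -0.02, 0], [0, 0, -0.02, 0], [0, 0, -0.02, 0], [0, 0, -0.02, 0], [0, 0, -0.02, 0], [0, 0, -0.02, 0]])

```text
t: 49.55
eef_pos: [0.4306, 0.3158, 0.0133]
ee_rot: [-3.137, 0.005, -1.404]
force: [-3.8, 8.0, 4.5]
width: 0.0111
gripper_force: 32.0
```

>>> carry_out(commands=[[0, 0, 0, 0], [0, 0, 0, 0], [0, 0, 0, 0], [0, 0, 0, 0], [0, 0, 0, 0], [0, 0, 0, 0], [0, 0, 0, 0], [0, 0, 0, 0], [0, 0, 0, 0], [0, 0, 0, 0]], claw=0.79)

```text
t: 50.8
eef_pos: [0.4289, 0.3124, 0.0122]
ee_rot: [-3.142, 0.0, -1.406]
force: [-0.2, -0.7, -0.3]
width: 0.0182
gripper_force: 0.0
```

Run:
```python
from h import *
p=arm.grab_frame('side'); g=p['pixels'].max(2)
print(g[211:226,272:283]); s=arm.get_state(); print(s['t'],s['eef_pos'],s['force'],s['moment'])
```

```text
[[225 235 234 234 234 234 230 209 173 149 149]
 [212 233 235 234 233 234 222 165 129 137 151]
 [190 230 234 234 233 234 221 146  95 120 144]
 [170 231 236 234 234 234 223 149  84 110 145]
 [163 229 236 234 235 234 223 151  82 104 142]
 [161 228 236 235 236 235 224 151  82 104 143]
 [146 216 230 231 230 231 216 149  80 104 144]
 [132 187 194 174 169 170 162 122  80 104 144]
 [102 130 127  93  77  82  89  82  67 102 144]
 [ 79  90  79  45  30  32  40  50  59  99 140]
 [ 67  84  74  52  47  50  52  42  51  92 136]
 [ 64  78  76  64  83  90  86  64  52  93 136]
 [ 61  77  87  87  95 106 102  85  59  92 137]
 [ 69  84 100 104 112 130 133 121  77  92 139]
 [ 79  88 105 115 136 171 184 172 131 115 140]]
50.85 [0.42885437 0.31240823 0.01223162] [ 0.02829209  0.93068702 -0.01648309] [ 0.01592074 -0.03915642  0.01909498]
```

The tip's top edge is back at row 218.4, as it was when shut, and there is no force on the hand. I'll centre the hand and go straight up.

>>> carry_out(commands=[[0.02, 0, 0, 0], [0.04, 0, 0, 0], [0.05, 0, 0, 0], [0.05, 0, 0.1, 0], [0.05, 0, 0.3, 0], [0.05, 0, 0.6, 0], [0.05, 0, 1.0, 0], [0.05, 0, 1.6, 0], [0.05, 0, 2.4, 0], [0.05, 0, 3.2, 0]])

```text
t: 52.1
eef_pos: [0.4314, 0.3122, 0.1747]
ee_rot: [-3.141, 0.001, -1.406]
force: [-0.2, 0.6, 0.3]
width: 0.0181
gripper_force: 0.0
```

>>> carry_out(commands=[[-0.3, 0.5, 0, 0], [-0.6, 1.0, 0, 0], [-0.9, 1.6, 0, 0], [-1.2, 2.2, 0, 0], [-1.5, 2.8, 0, 0], [-1.5, 3.4, 0, 0], [-1.5, 4.0, 0, 0], [-1.5, 4.0, 0, 0], [-1.5, 4.0, 0, 0], [-1.5, 4.0, 0, 0]])

```text
t: 53.35
eef_pos: [0.3565, 0.5116, 0.1728]
ee_rot: [-3.141, 0.0, -1.406]
force: [0.2, 0.1, -0.4]
width: 0.0183
gripper_force: 0.0
```

Run:
```python
from h import *
np.set_printoptions(linewidth=200,precision=4,suppress=True)
P={n:arm.grab_frame(n) for n in('top','side')}; g=P['side']['pixels'].max(2)
print(g[212:230,268:300])
s=arm.get_state(); print(s['t'],s['eef_pos'],s['force'])
for q in ['hole_left','hole_right','post_left','post_right','case_block']:
    print(q,[(n,np.round(m['uv'],1),m['conf']) for n in P for m in arm.mark_of(P[n],q)[:1]])
r=arm.regions_of(P['top'],'case_block'); m=r[0]['pixels'].astype(np.float32)
for off in (.011,.013): print(fit([P['top']],[m],[.53,.32,0,3.305],[CASE[0]+[off,0,0],CASE[1]],.023))
b=[.5084,.3176,0,3.305]
print(place(b,np.array([[-.021,0,.023]])),[proj(P[n],place(b,np.array([[.025,y,.01]]))[0]) for n in P for y in(.04,-.04)])
for q in('multimeter','black_tape','bit_block'): print(q,[(n,np.round(k['uv'],1)) for n in P for k in arm.mark_of(P[n],q)[:1]])
o=cv2.imread('pics/top0.png')[...,::-1]; 
print('arch top cmp', np.abs(o[272:284,240:290].astype(int)-P['top']['pixels'][272:284,240:290]).mean())
```

```text
[[236 236 235 234 233 232 232 231 232 231 231 231 231 232 232 232 232 226 205 178 165 187 213 218 217 200 159 161 207 233 234 234]
 [235 235 234 234 233 233 231 232 231 231 232 232 231 232 232 232 230 216 177 163 188 221 230 233 231 219 162 152 202 230 235 234]
 [236 235 234 234 233 233 232 231 232 231 233 232 233 233 232 232 223 193 164 182 219 231 232 232 233 219 161 149 200 231 235 234]
 [236 235 234 234 232 232 232 232 232 232 232 232 232 234 232 226 205 171 180 216 229 232 234 233 233 221 164 149 200 231 235 236]
 [235 234 233 233 233 232 233 232 233 234 233 233 233 233 229 213 175 166 205 229 232 233 233 234 234 223 168 151 193 226 231 230]
 [234 234 233 233 232 232 229 227 228 227 229 233 231 229 222 186 155 168 213 226 227 227 226 228 228 213 161 137 167 195 202 200]
 [232 232 230 232 231 224 201 170 167 172 193 219 216 207 192 158 140 157 185 192 192 192 192 191 189 179 148 129 153 185 190 189]
 [233 223 215 222 221 205 154  95  78  92 127 165 180 176 157 141 146 174 187 186 185 186 183 183 180 172 147 132 155 193 198 202]
 [225 188 170 196 202 181 128  65  46  52  85 140 18
[... 1702 characters left out ...]
 226.3]), 0.94)]
(array([0.5266, 0.3205, 3.3088]), np.float64(0.0590214766561985))
(array([0.5285, 0.3211, 3.306 ]), np.float64(0.058492135256528854))
[[0.5291 0.321  0.023 ]] [[np.float64(278.55631082739615), np.float64(264.2163066123531)], [np.float64(244.43477060617812), np.float64(270.58143650456424)], [np.float64(298.92186445508867), np.float64(235.2425904791841)], [np.float64(294.42813332316047), np.float64(223.27818547883837)]]
multimeter [('top', array([496.8, 216.1])), ('side', array([358.9, 366.1]))]
black_tape [('top', array([345.7, 192. ])), ('side', array([369.4, 269.1]))]
bit_block [('top', array([166.1, 249.6])), ('side', array([311.3, 200.4]))]
arch top cmp 11.630555555555556
```

The side image around the lever and arches now matches the initial shut picture almost pixel for pixel. The case is on the posts, the bystanders haven't moved, and the hand is clear.

```bash
python3 -c "
from station import arm
print(arm.job_done())"
```

```text
the job is handed in; nothing more can be done
None
```

I handed the job in at about 53 s: the orange case lies flat with a post through each hole, the lever is clicked shut with the arches closed, and the other things on the desk were left where they were; the judged result was not shown.

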